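Knock the stuck dicing cassette out into the catch tray

TASK

The green dicing cassette is stuck in the sloping head of the vegetable dicer. Move the steel catch tray by its black handle so that it stands on the worktop squarely under the outlet of the head; then take the push rod and, through the hole in the guard plate and the hole in the back of the head behind it, push the cassette out from behind so that it drops into the tray. Finally hang the rod upright in its rack again, leaving the cassette in the tray on the worktop and the things around where they stand.

Things in the scene. Friction and masses are not known exactly. Their poses are not given: they have to be found in the camera images.
- dicer: Fixed dicer stand; origin on the worktop straight below the centre of the head's outlet, z up, x away from the robot. A white column and arm on the far side carry the head: the column begins at x = 115 mm, its flat foot (8 mm high, 180 mm wide) at x = 105 mm. Left, right and near side under the outlet are open for the tray.
- head: Sloping aluminium head with a rectangular bore (27 x 53 mm). Origin: centre of the outlet, its lower open end, 80 mm above the worktop. z runs up the bore, 30 degrees from vertical, the upper end leaning towards the dicer's -x (the robot's side); y is level, across the width. Outside it is 37 mm thick, 63 mm wide, 95 mm over the clips, 93 mm long with the guard plate.
- guard_hole (a point): Centre of the 24 mm round hole in the steel guard plate (63 x 50 x 5 mm), at its outer (upper) face, 93 mm up the bore axis from the outlet. The rod enters here, along the bore axis.
- back_hole (a point): Centre of the 24 mm round hole in the back of the head, outer face, 76 mm up the bore axis from the outlet, in line with the guard hole; the back is 6 mm thick.
- drop (a point): Point on the worktop 10 mm beyond the outlet's centre, over which the middle of the tray floor should stand; axes as the dicer's: z up, x away from the robot along the head's slope. The tray fits with its sides along these axes and its handle towards -x.
- cassette_mid (a point): Middle of the cassette (steel blade grid in a green frame, 24 x 50 x 62 mm). z is its 62 mm length. Stuck in the bore, lower end flush with the outlet, held by two red spring clips at its sides, 26 to 42 mm up the bore. About 5 to 15 N on its upper end slides it down; it drops once that end is driven past the clips, to about 20 mm from the outlet.
- tray: Middle of the underside of the loose steel catch tray, 120 mm (its x) x 140 mm (y) x 40 mm high, walls and floor 4 mm, 0.5 kg. Its handle points to its -x.
- tray_handle (a point): Middle of the tray's black handle: a bar 80 mm long along the tray's x, 20 mm wide (y), its top 43 mm above the worktop; this point is 150 mm from the tray's middle towards -x and 32 mm above the worktop. The tray slides on the worktop.
- rod_grip (a point): Middle of the push rod's orange square handle (26 x 26 mm, 54 mm tall, sides along x and y). z runs along the rod from tip to handle. Rod 150 mm long, 0.2 kg: steel shaft 14 mm thick, 88 mm long with a tapered nose, a 34 mm wide collar 8 mm thick, then the handle. Tip 123 mm, collar's underside 35 mm from here along -z. It hangs upright in the rack, collar on the rack's top.
- rod_tip (a point): Tip of the push rod; axes as rod_grip.
- rack_hole (a point): Centre of the 24 mm hole in the top of the fixed grey rack, at its upper face, 100 mm above the worktop; top 80 x 70 mm. With the rod hung up its tip is 12 mm above the worktop.
- shaker: Steel shaker, bystander, 69 mm wide, 96 mm tall, origin at its underside.
- timer: Red and white kitchen timer, bystander, 62 mm wide, 54 mm tall, origin at its underside.

How it is judged:
On the way, in this order (a step that is already met when the one before it is completed fails the run):
1. the tray stands flat on the worktop under the outlet (middle within 35 mm of the drop point), let go, with the cassette still stuck (horizontal distance between tray and drop below 0.035 m and height (world z) of tray below 0.006 m and angle between tray's own z axis and vertical below 0.06 rad and contact force between the fingers and tray below 0.5 N and height (world z) of cassette_mid above 0.09 m), for 0.2 s.
2. the rod is through the guard hole and the back hole, along the bore, the cassette still in the head (z of rod_tip in the frame of head between 0 and 0.07 m and distance between rod_tip and back_hole below 0.08 m and angle between the z axis of rod_grip and the z axis of head, either way round below 0.26 rad and distance between cassette_mid and head below 0.045 m and height (world z) of cassette_mid above 0.07 m), for 0.04 s.
3. the cassette has dropped into the tray while the rod was in the head (z of cassette_mid in the frame of tray below 0.06 m and z of rod_tip in the frame of head below 0.07 m and distance between rod_tip and head below 0.08 m), for 0.04 s.
At the end, for the whole second after the job is handed in: The cassette lies inside the tray, the tray stands flat on the worktop (within 6 mm and 3 degrees), and the rod hangs upright in the rack (tip within 15 mm of the hole's axis and 18 mm of the worktop, leaning under 7 degrees) (x of cassette_mid in the frame of tray between -0.056 and 0.056 m and y of cassette_mid in the frame of tray between -0.066 and 0.066 m and z of cassette_mid in the frame of tray between 0 and 0.06 m and height (world z) of tray below 0.006 m and angle between tray's own z axis and vertical below 0.06 rad and horizontal distance between rod_tip and rack_hole below 0.015 m and height (world z) of rod_tip below 0.018 m and angle between rod_grip's own z axis and vertical below 0.12 rad); the robot touches nothing.
It fails at once if a bystander is knocked over or shifted by more than 40 mm (distance of any of shaker, timer from where it was at the start of the episode above 0.04 m or angle between shaker's own z axis and vertical above 0.6 rad).
It also fails if it takes over 58 s, if anything falls off the work surface, if the arm or the gripper's body presses on something with over 40 N, if the wrist force passes 120 N, or if a joint passes its speed limit or range.

ROBOT

A 7-joint arm with a two-finger parallel gripper is mounted at the origin on a cart in front of the work surface, level with it; the furniture and walls round the work are solid. World frame = base frame: x ahead of the robot, y to its left, z up, the work surface at z = 0. Lengths are in m, angles in rad, forces in N, time in s.
With the tool pointing down it reaches from about 0.35 to 0.9 m from the base axis. Payload 8.1 kg.
Tool frame: the origin (TCP) lies at the very end of the fingers, on their centre line; the grasp point (between the pads) lies 19 mm behind it; y points along the fingers, x is the direction in which the jaws open and shut, and the axes are right-handed (so a half turn about y gives the same grasp; the last joint's range is limited). The gripper opens to 92 mm and grips with 3 to 60 N. Pads are 19 mm wide; open, the fingers measure 130 mm over their backs; the gripper's body (75 mm by 190 mm) begins 47 mm behind the grasp point.
Start: joints at [-1.28, 0.434, 0.025, 1.573, -0.012, 1.134, -0.075], TCP at [0.24, 0.577, 0.227] pointing down, gripper open.
Joint ranges: [-2.62, 2.62], [-0.44, 2.09], [-1.27, 1.32], [0.08, 2.57], [-1.32, 4.46], [0.12, 2], [-2.74, 2.74]. Speed limits (rad/s): [2.22, 2.22, 3.01, 3.01, 3.14, 3.14, 3.14].

INTERFACE

Orientations are given as a unit quaternion [x, y, z, w].
In Python, from station import env gives the robot as it stands. Calls block until the motion is done:
- env.move_pose(position, orientation): joint-space move of the TCP to a pose.
- env.movel(position, frame=None, max_speed=0.15): straight line of the TCP; frame=None keeps the orientation; max_speed is the mean speed in m/s.
- env.set_joints(angles): joint-space move.
- env.move_gripper(opening, grip_force=None): opening from 0.0 (shut) to 1.0 (fully open); grip_force is the grip in N (None keeps the last); returns when the fingers have stopped.
- env.pause(seconds).
- env.solve_ik(position, orientation): joint angles nearest the present ones, or None.
- env.capture(name): name is "scene" or "top"; returns a dict with "image" (480x640x3 uint8, red, green, blue), "z_map" (480x640 float32, m along the optical axis (not along the pixel's ray), 0 where there is no reading), "fx", "fy", "cx", "cy" (pixels), "k1" (the pictures are not rectified: a ray, as slopes to the right and down, at radius r is drawn at 1 + k1 r^2 times it, then the intrinsics apply), "extrinsics" (4x4, takes a point from camera to world coordinates). Camera axes: x right, y down, z forward; pixel columns grow to the right and rows downward; lengths in m; the calibration is good to about 2 mm. A picture is of the moment at which its call begins.
A pose or a line that the arm cannot do raises env.IKError and nothing moves.
- env.hand_in(): hands the job in, once; it reports no verdict.
Trained networks look in the newest picture that a camera, given by its name, has taken for a name from the list of things; names that differ only in an ending like _2 or _b are one class to them, and where a whole thing is asked for, a point or a joint stands for the part that bears it (a point fixed in the world has none). Each returns a list of dicts, best first, with "conf" (0 to 1); they miss things now and then, are a little off and sometimes report something else, mostly with a low value. They report only what shows in the picture. A call takes as long as a camera call.
- env.search_frame(camera, name): "point" ([column, row] in pixels, amid what is visible of it).
- env.mark_of(camera, name): "point" ([column, row] in pixels: a listed point, or the origin of a listed thing).
Readings, each from a call of its own:
- env.read_time_s(): time.
- env.read_qpos(): joint angles.
- env.read_qd(): joint speeds.
- env.read_tau(): joint torques, N m.
- env.read_ee_pos(): TCP position.
- env.read_orientation(): TCP orientation.
- env.read_force(): force on the tool from outside, world axes, zero at the start.
- env.read_torque(): the same for the moment, N m.
- env.read_width(): opening from 0.0 (shut) to 1.0 (fully open).
Only numpy, scipy, OpenCV 4.12 (cv2) and the standard library are available. Lean on these libraries where they do the work, as an engineer would, in place of code of your own. Each camera call takes 0.05 s, during which the arm holds its last target.

## Working session

There is one attempt and no reset: what is moved stays moved. The work goes in short steps, each a Python script; the robot and the scene stay as the last script left them, time stands still between calls to the robot, and variables do not carry over. Pictures are saved under pics/ and viewed, and the job is handed in when it is done.

```bash
ls; mkdir -p pics; python3 - <<'E'
from station import env
import cv2
for c in ("scene","top"):
    d=env.capture(c)
    cv2.imwrite(f"pics/{c}0.png",d["image"][:,:,::-1])
    print(c,d["fx"],d["fy"],d["cx"],d["cy"],d["k1"]);print(d["extrinsics"].round(3) if hasattr(d["extrinsics"],'round') else d["extrinsics"])
    for n in ["dicer","head","guard_hole","back_hole","drop","cassette_mid","tray","tray_handle","rod_grip","rod_tip","rack_hole","shaker","timer"]:
        r=env.mark_of(c,n)
        print(n,[(x["point"],round(x["conf"],2)) for x in r[:2]])
print(env.read_time_s(),env.read_orientation(),env.read_force())
E
```

```text
pics
scene 495.22055216048614 495.22055216048614 321.2815068640365 235.96786217882376 -0.03851443243910458
[[ 0.738 -0.296  0.607 -0.219]
 [-0.675 -0.299  0.675 -0.861]
 [-0.018 -0.907 -0.42   0.611]
 [ 0.     0.     0.     1.   ]]
dicer []
head [([370.2, 246.9], 0.88)]
guard_hole [([353.3, 217.2], 0.86)]
back_hole [([355.6, 222.4], 0.7)]
drop []
cassette_mid []
tray [([450.7, 315.4], 0.84)]
tray_handle [([395.0, 324.7], 0.69), ([367.2, 243.9], 0.54)]
rod_grip [([205.0, 203.8], 0.74)]
rod_tip [([212.0, 243.1], 0.88)]
rack_hole [([206.9, 214.2], 0.58)]
shaker [([282.4, 252.7], 0.67)]
timer [([415.4, 395.1], 0.75), ([353.0, 218.8], 0.69)]
top 437.9815288628516 437.9815288628516 321.0631282194906 241.43950583770373 0.012874116532365634
[[ 0.006 -0.995  0.102  0.36 ]
 [-1.    -0.005  0.014 -0.103]
 [-0.013 -0.102 -0.995  1.238]
 [ 0.     0.     0.     1.   ]]
dicer [([330.6, 200.0], 0.9)]
head [([331.7, 192.9], 0.56)]
guard_hole [([335.4, 209.1], 0.62), ([463.5, 297.4], 0.31)]
back_hole [([329.5, 202.7], 0.85)]
drop [([331.6, 192.9], 0.57)]
cassette_mid [([329.5, 195.2], 0.43)]
tray [([422.4, 203.5], 0.58)]
tray_handle [([409.9, 254.6], 0.71), ([182.9, 270.3], 0.49)]
rod_grip [([177.2, 268.9], 0.45), ([425.4, 201.6], 0.4)]
rod_tip []
rack_hole [([183.2, 269.2], 0.85)]
shaker [([250.3, 231.4], 0.73)]
timer [([462.5, 297.1], 0.81)]
1.4 [-0.58817265 -0.3925062   0.39248412  0.58817347] [ 0.9129522   1.03230946 -0.25123698]
```

View pics/scene0.png

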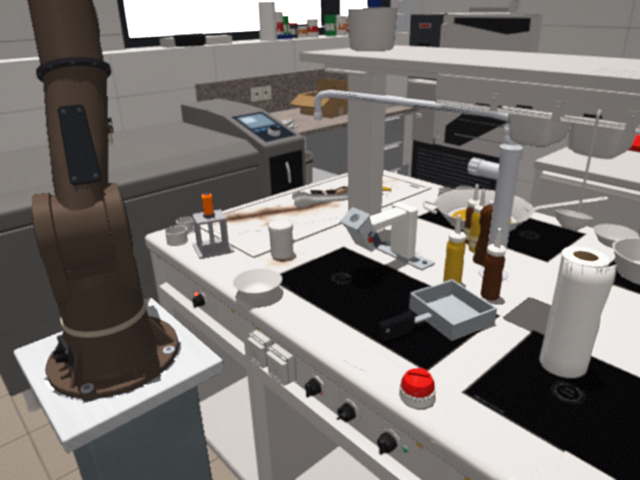

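View pics/top0.png

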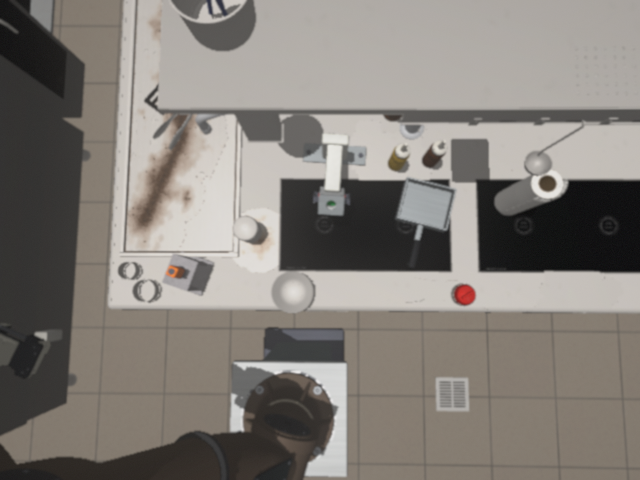

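The scene picture shows the rod with its orange handle in the rack at (207,215), the head at (362,225) with its hole facing the robot, and the tray at (452,308). The tray handle is at (400,325), the shaker at (282,240) and the timer at (418,387). The top picture shows the head at (332,200), the tray at (425,203), the rack at (185,272) and a bowl at (292,292).

```bash
cat > h.py <<'E'
import numpy as np, cv2
from scipy.spatial.transform import Rotation as R
def cloud(d):
    v,u=np.mgrid[0:480,0:640]
    return bp(d,u.ravel(),v.ravel(),d["z_map"].ravel()).reshape(480,640,3)
def rays(d,u,v):
    x=(np.asarray(u,float)-d["cx"])/d["fx"];y=(np.asarray(v,float)-d["cy"])/d["fy"]
    a,b=x.copy(),y.copy()
    for _ in range(10):
        s=1+d["k1"]*(a*a+b*b); a,b=x/s,y/s
    return a,b
def bp(d,u,v,z):
    a,b=rays(d,u,v); T=np.asarray(d["extrinsics"])
    P=np.stack([a*z,b*z,z*np.ones_like(a)],-1)
    return P@T[:3,:3].T+T[:3,3]
def at_h(d,p,h):
    a,b=rays(d,p[0],p[1]);T=np.asarray(d["extrinsics"])
    r=T[:3,:3]@np.array([a,b,1.0]); t=(h-T[2,3])/r[2]
    return T[:3,3]+t*r
def proj(d,P):
    T=np.asarray(d["extrinsics"]);q=(np.atleast_2d(P)-T[:3,3])@T[:3,:3]
    a=q[:,0]/q[:,2];b=q[:,1]/q[:,2];s=1+d["k1"]*(a*a+b*b)
    return np.stack([a*s*d["fx"]+d["cx"],b*s*d["fy"]+d["cy"]],-1)
E
cat > a.py <<'E'
from station import env
from h import *
import pickle
D={c:env.capture(c) for c in("scene","top")}
pickle.dump(D,open("D.pkl","wb"))
for c in D:
    d=D[c];
    for n,h in [("guard_hole",.08+.093*.866),("tray",0),("tray_handle",.032),("rod_grip",.135),("rack_hole",.1),("rod_tip",.012),("shaker",0),("timer",0),("back_hole",.08+.076*.866),("head",.08),("dicer",0),("drop",0)]:
        r=env.mark_of(c,n)
        if r: print(c,n,r[0]["point"],round(r[0]["conf"],2),at_h(d,r[0]["point"],h).round(4))
    P=cloud(d)
    np.save(c+"P.npy",P)
    print("table z", np.median(P[...,2][(abs(P[...,2])<.02)&(d["z_map"]>0)]))
d=D["top"]
cv2.imwrite("pics/t_head.png",cv2.resize(d["image"][120:290,270:470,::-1],None,fx=3.5,fy=3.5,interpolation=2))
cv2.imwrite("pics/t_rack.png",cv2.resize(d["image"][200:320,120:320,::-1],None,fx=4,fy=4,interpolation=2))
d=D["scene"]
cv2.imwrite("pics/s_head.png",cv2.resize(d["image"][190:350,320:520,::-1],None,fx=3.7,fy=3.7,interpolation=2))
cv2.imwrite("pics/s_rack.png",cv2.resize(d["image"][180:300,160:310,::-1],None,fx=4.5,fy=4.5,interpolation=2))
E
python3 a.py
```

```text
scene guard_hole [350.8, 215.3] 0.86 [ 0.5607 -0.0998  0.1605]
scene tray [450.1, 315.5] 0.75 [ 0.5855 -0.3784  0.    ]
scene tray_handle [395.8, 324.8] 0.57 [ 0.4383 -0.3472  0.032 ]
scene rod_grip [205.1, 205.6] 0.88 [0.3783 0.2664 0.135 ]
scene rack_hole [207.1, 212.1] 0.58 [0.4003 0.301  0.1   ]
scene rod_tip [211.7, 247.4] 0.64 [0.3794 0.2605 0.012 ]
scene timer [415.0, 394.2] 0.88 [ 0.3385 -0.4756  0.    ]
scene back_hole [357.7, 222.8] 0.92 [ 0.5646 -0.1189  0.1458]
scene head [368.6, 240.7] 0.73 [ 0.6133 -0.111   0.08  ]
scene dicer [396.3, 328.2] 0.61 [ 0.4659 -0.3274  0.    ]
table z -0.0007452172317389261
top guard_hole [331.8, 208.3] 0.75 [ 0.5536 -0.114   0.1605]
top tray [423.1, 202.0] 0.69 [ 0.6016 -0.3765  0.    ]
top tray_handle [416.4, 252.7] 0.96 [ 0.4537 -0.3486  0.032 ]
top rod_grip [250.5, 230.1] 0.28 [0.5011 0.0922 0.135 ]
top rack_hole [182.9, 270.8] 0.65 [0.398  0.2721 0.1   ]
top shaker [247.5, 225.4] 0.7 [0.5318 0.125  0.    ]
top timer [463.5, 296.8] 0.8 [ 0.3336 -0.484   0.    ]
top back_hole [330.7, 201.5] 0.72 [ 0.5736 -0.1113  0.1458]
top head [333.8, 191.5] 0.56 [ 0.6138 -0.1201  0.08  ]
top dicer [331.6, 199.7] 0.82 [ 0.6073 -0.115   0.    ]
table z 0.0019501397322132519
```

View pics/t_head.png

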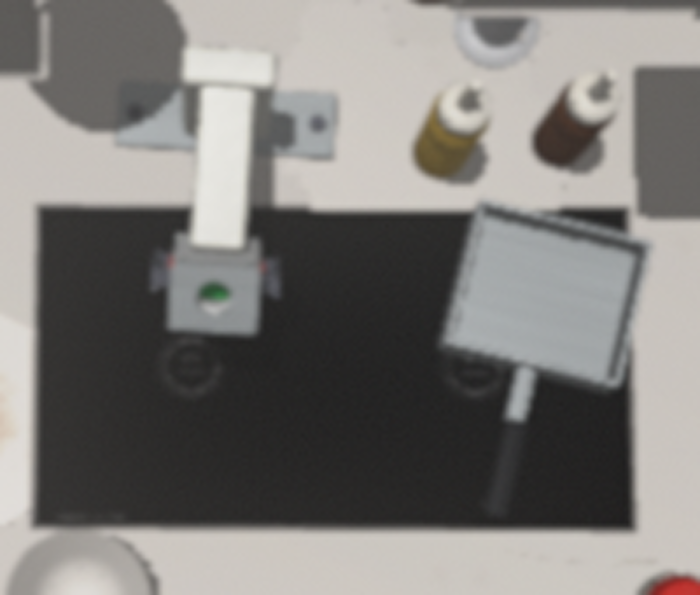

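View pics/t_rack.png

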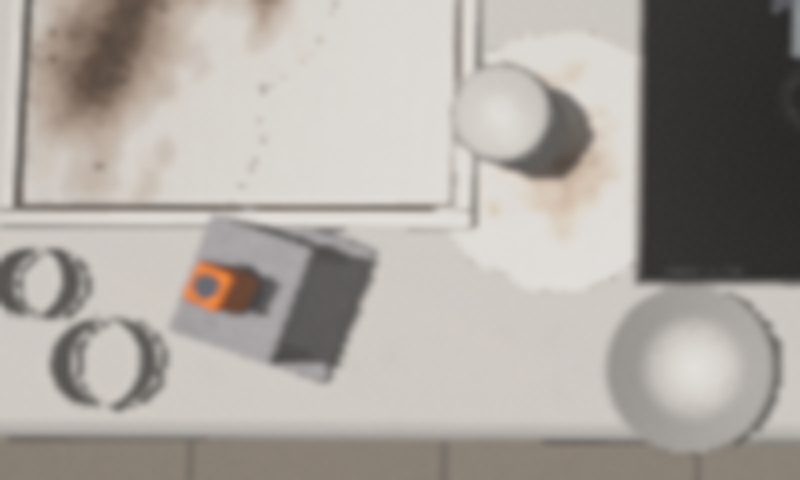

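View pics/s_head.png

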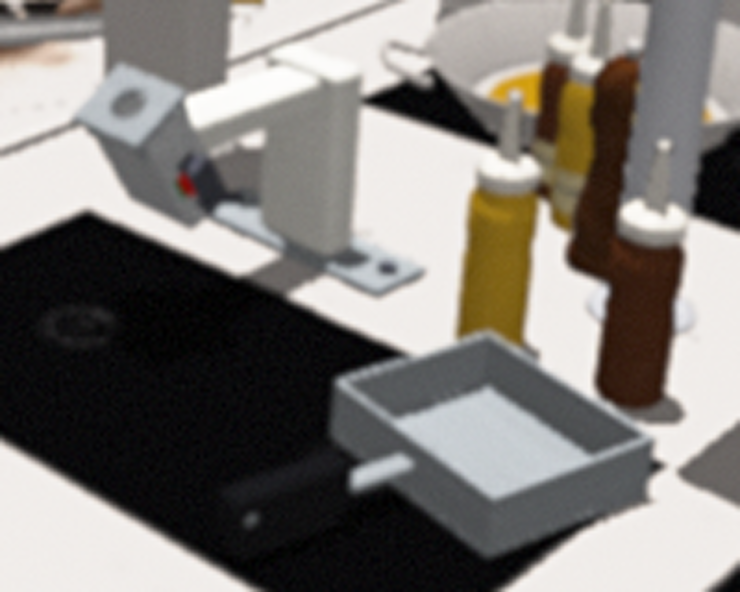

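View pics/s_rack.png

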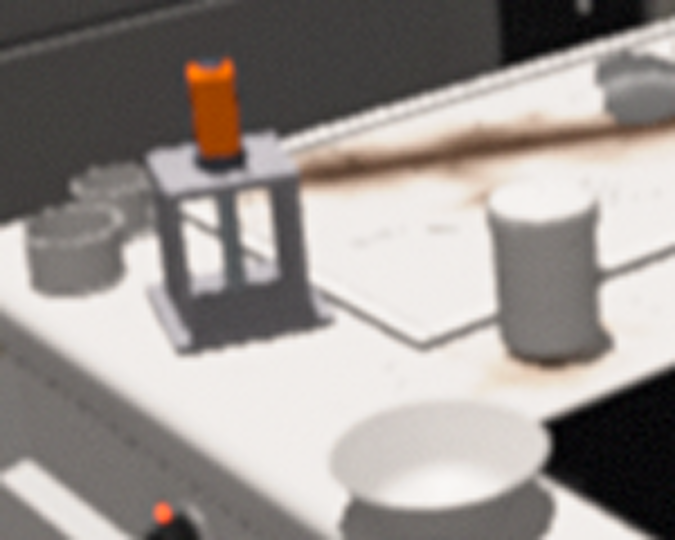

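```bash
cat > b.py <<'E'
from h import *
import pickle
D=pickle.load(open("D.pkl","rb"))
def sel(P,c,r,lo,hi):
    return (np.hypot(P[...,0]-c[0],P[...,1]-c[1])<r)&(P[...,2]>lo)&(P[...,2]<hi)
def rect(Q):
    (c,s,a)=cv2.minAreaRect((Q[:,:2]*1000).astype(np.float32)); return np.round(c,1),np.round(s,1),round(a,1)
for c in D:
    P=np.load(c+"P.npy"); im=D[c]["image"].astype(int)
    print(c,"tray rim",rect(P[sel(P,(.6,-.376),.12,.034,.046)]), "n",sel(P,(.6,-.376),.12,.034,.046).sum())
    m=sel(P,(.6,-.376),.12,.025,.05); 
    m=sel(P,(.45,-.346),.06,.025,.055);Q=P[m];print(" handle n",len(Q),Q.mean(0), rect(Q), np.percentile(Q[:,2],[5,50,95]))
    q=Q[:,:2]-Q[:,:2].mean(0);w,v=np.linalg.eigh(q.T@q);print("  handle dir deg",np.degrees(np.arctan2(v[1,1],v[0,1])))
    m=sel(P,(.4,.272),.09,.094,.106);print(" rack top",rect(P[m]),np.median(P[m][:,2]))
    org=(im[...,0]>150)&(im[...,1]<140)&(im[...,2]<80)
    m=sel(P,(.4,.27),.09,.157,.17);print(" rod top",m.sum(),P[m].mean(0),rect(P[m]))
    m=sel(P,(.4,.27),.09,.11,.17);print(" rod handle",m.sum(),P[m].mean(0),rect(P[m]))
    # guard plate
    m=sel(P,(.555,-.113),.05,.125,.19);Q=P[m]
    # ransac-ish plane with normal
    c0=np.median(Q,0)
    best=None;rng=np.random.default_rng(0)
    for _ in range(500):
        a=Q[rng.choice(len(Q),3,replace=False)];n=np.cross(a[1]-a[0],a[2]-a[0])
        if np.linalg.norm(n)<1e-5: continue
        n/=np.linalg.norm(n);n*=np.sign(n[2])
        k=abs((Q-a[0])@n)<.0025
        if n[2]>.7 and (best is None or k.sum()>best.sum()): best=k
    Q2=Q[best];cc=Q2.mean(0);n=np.linalg.svd(Q2-cc)[2][2];n*=np.sign(n[2])
    print(" plate n",len(Q2),"normal",n.round(3),"tilt",np.degrees(np.arccos(n[2])),"az",np.degrees(np.arctan2(n[1],n[0])))
    y=np.cross([0,0,1],n);y/=np.linalg.norm(y);x=np.cross(y,n)
    (ce,s,a)=cv2.minAreaRect((np.c_[(Q2-cc)@x,(Q2-cc)@y]*1000).astype(np.float32))
    print("  rect",np.round(s,1),round(a,1),"centre",(cc+x*ce[0]/1e3+y*ce[1]/1e3).round(4))
    for nm,cxy in [("shaker",(.53,.12)),("timer",(.335,-.48)),("bowl",(.34,.0))]:
        m=sel(P,cxy,.07,.01,.12);print(" ",nm,rect(P[m]),P[m][:,2].max().round(3))
P=np.load("topP.npy"); print("shelf z", np.nanmedian(P[50:90,300:600,2]),"edge x",P[105,300:600:60,0])
m=sel(P,(.72,-.115),.12,.01,.2); 
for lo,hi in [(.004,.014),(.1,.3)]:
    m=sel(P,(.72,-.115),.14,lo,hi); print(lo,rect(P[m]),P[m][:,2].max())
E
python3 b.py
```

```text
scene tray rim (array([ 597.4, -379.3]), array([229.8, 165.2]), 1.4) n 668
 handle n 435 [ 0.44308295 -0.34612627  0.03673896] (array([ 456.7, -345.4]), array([22.7, 99.5]), 75.6) [0.02685382 0.03856787 0.0431413 ]
  handle dir deg 163.76603708906342
 rack top (array([392.5, 280.1]), array([78.2, 81.4]), 71.9) 0.09697820308413652
 rod top 30 [0.38947806 0.27520414 0.15911038] (array([390.8, 275.4]), array([23.9, 23.6]), 59.8)
 rod handle 195 [0.38711141 0.27001524 0.13784684] (array([389.1, 275. ]), array([25.5, 28.3]), 56.7)
 plate n 319 normal [-0.499  0.018  0.867] tilt 29.92494323963818 az 177.9104868086093
  rect [52.  67.6] 0.4 centre [ 0.5599 -0.1132  0.1593]
  shaker (array([507.2, 116.5]), array([63.6, 76.8]), 5.1) 0.097
  timer (array([ 333.7, -481.5]), array([56.2, 54.8]), 88.5) 0.054
  bowl (array([342.2,  -8.5]), array([118.9, 112.9]), 50.2) 0.038
top tray rim (array([ 600.5, -377.9]), array([161.7, 237.5]), 88.8) n 374
 handle n 250 [ 0.45420788 -0.34137417  0.04062935] (array([ 460.6, -344.2]), array([ 20.5, 100.1]), 75.7) [0.02668452 0.04234003 0.04663984]
  handle di
[... 194 characters left out ...]
1]), 63.0)
 rod handle 179 [0.39464445 0.27603814 0.15099767] (array([395.1, 279.9]), array([26.4, 25.3]), 64.1)
 plate n 343 normal [-0.484  0.042  0.874] tilt 29.08087892625097 az 175.070388857164
  rect [50.7 62.8] 1.5 centre [ 0.5621 -0.1122  0.1616]
  shaker (array([529.5, 137.6]), array([118.8,  91.7]), 30.3) 0.1
  timer (array([ 341.2, -475.8]), array([60.3, 56.6]), 5.1) 0.059
  bowl (array([345. ,  -8.3]), array([112. , 113.3]), 45.2) 0.042
shelf z 0.5113157325598328 edge x [0.67073988 0.67060745 0.67087126 0.67147789 0.67022809]
0.004 (array([ 723., -115.]), array([277.1, 267.2]), 88.5) 0.01397611818201594
0.1 (array([ 666.6, -119.3]), array([ 91.2, 172.9]), 85.1) 0.1773835915284614
```

```bash
cat > c.py <<'E'
from h import *
from b import sel,rect,D
print("-----")
for c in D:
    P=np.load(c+"P.npy")
    for lo,hi in((.034,.047),(.02,.047)):
        m=sel(P,(.6,-.378),.1,lo,hi); print(c,"tray",m.sum(),rect(P[m]))
    m=sel(P,(.715,-.12),.11,.004,.0125)&(P[...,0]>.69); print(c,"foot",m.sum(),rect(P[m]))
    m=(P[...,0]>.6)&(P[...,0]<.72)&(P[...,1]>-.22)&(P[...,1]<0)&(P[...,2]>.14)&(P[...,2]<.2);print(c,"arm",m.sum(),rect(P[m]),np.median(P[m][:,2]))
    for x0,y0 in((.72,-.3),(.72,-.38)):
        m=(abs(P[...,1]-y0)<.04)&(P[...,0]>.66)&(P[...,0]<.8)&(P[...,2]>.05)&(P[...,2]<.2);print("bottle",m.sum(),P[m][:,:2].min(0) if m.any() else '',P[m][:,:2].max(0) if m.any() else '')
E
python3 c.py | sed '1,/-----/d'
cat > ik.py <<'E'
from station import env
from h import *
def tool(ap,jaw):
    y=np.array(ap,float);y/=np.linalg.norm(y);x=np.array(jaw,float);x-=y*(x@y);x/=np.linalg.norm(x)
    return R.from_matrix(np.c_[x,y,np.cross(x,y)]).as_quat()
if __name__=="__main__":
    print(R.from_quat(env.read_orientation()).as_matrix().round(3), env.read_time_s())
    def t(n,p,q):
        r=env.solve_ik(list(p),list(q)); print(n, None if r is None else np.round(r,2))
    for sgn in(1,-1):
        a=np.radians(-15)
        t("trayg",(.455,-.34,.1),tool((0,0,-1),sgn*np.array([-np.sin(a),np.cos(a),0])))
        a=np.radians(-3)
        t("trayp",(.468,-.108,.013),tool((0,0,-1),sgn*np.array([-np.sin(a),np.cos(a),0])))
        for b in(63,-27):
            b=np.radians(b)
            t("rod",(.393,.278,.2),tool((0,0,-1),sgn*np.array([-np.sin(b),np.cos(b),0])))
        n=np.array([-.5*np.cos(a),-.5*np.sin(a),.866]); o=np.array([.6075,-.1155,.08])
        for k in(.01,.12):
            t("ins",o+n*(k+.123-.019),tool(-n,sgn*np.array([-np.sin(a),np.cos(a),0])))
E
python3 ik.py
```

```text
scene tray 538 (array([ 611.8, -384.1]), array([144.5, 173.4]), 74.5)
scene tray 1492 (array([ 599.1, -381.9]), array([145.3, 199.2]), 75.8)
scene foot 437 (array([ 737.6, -125.9]), array([176.7,  59.9]), 85.9)
scene arm 33 (array([ 670.1, -120.8]), array([ 48.2, 109.5]), 75.9) 0.14063842331815507
bottle 815 [ 0.68366091 -0.3398867 ] [ 0.79999587 -0.27646228]
bottle 998 [ 0.69474302 -0.41828748] [ 0.79999108 -0.34000378]
top tray 342 (array([ 591.1, -377.8]), array([140.6, 121.5]), 75.9)
top tray 564 (array([ 576.8, -374.2]), array([140.5, 151. ]), 75.8)
top foot 795 (array([ 756.7, -119.9]), array([133.4, 216.4]), 0.0)
top arm 400 (array([ 662.2, -118.3]), array([ 38. , 115.8]), 86.0) 0.14187574866710284
bottle 354 [ 0.6899279  -0.33958991] [ 0.79946651 -0.27530832]
bottle 376 [ 0.69899098 -0.41358906] [ 0.79980121 -0.34054304]
[[ 0.384  0.    -0.923]
 [ 0.923  0.     0.384]
 [ 0.    -1.    -0.   ]] 2.7
trayg [-0.06  0.64  0.92  1.91 -0.64  0.92  2.48]
trayp [-0.1   0.52  0.28  2.15 -0.29  0.51  1.93]
rod [-0.59  0.24 -0.16  1.94  0.05  0.97  1.89]
rod [-0.85  0.23  0.14  1.96 -0.04  0.96  0.42]
ins [ 0.05  0.17  0.1   2.26 -0.3   0.2   1.93]
ins [-1.05 -0.33  0.98  2.27  0.57  0.59  1.1 ]
trayg [-0.17  0.76  1.15  1.91 -0.81  1.04 -0.49]
trayp [-0.27  0.56  0.53  2.16 -0.54  0.55 -0.96]
rod [-1.1   0.23  0.45  1.98 -0.12  0.96 -1.06]
rod [-1.6   0.39  1.17  2.01 -0.42  1.02 -2.26]
ins [ 0.09  0.17  0.04  2.26 -0.25  0.2  -1.26]
ins [-0.63 -0.16  0.7   2.25  0.18  0.49 -1.66]
```

```bash
cat > s1.py <<'E'
from station import env
from ik import *
env.set_joints([.58,.3,0,1.83,0,1.01,-1.15])
print(env.read_time_s(),env.read_ee_pos())
a=np.radians(-14.5)
q=tool((0,0,-1),[np.sin(a),-np.cos(a),0])
p=np.array([.5911,-.3778,0])-.155*np.array([np.cos(a),np.sin(a),0])
print("grasp",p, env.solve_ik([p[0],p[1],.013],list(q)))
env.move_pose([p[0],p[1],.10],list(q))
print(env.read_time_s(),env.read_ee_pos(),env.read_qpos())
d=env.capture("top");cv2.imwrite("pics/t1.png",d["image"][:,:,::-1])
d=env.capture("scene");cv2.imwrite("pics/s1.png",d["image"][:,:,::-1])
E
python3 s1.py
```

```text
5.9417 [ 0.41296013 -0.33324042  0.20750011]
grasp [ 0.44103712 -0.3389911   0.        ] [ 0.55594099  0.59062619  0.00461561  1.94640674 -0.00452201  0.60456943
 -1.26037391]
6.4667 [ 0.44111708 -0.33877129  0.10033892] [ 0.55202496  0.46328424  0.00921888  1.88577453 -0.00567024  0.793439
 -1.25811904]
```

View pics/s1.png

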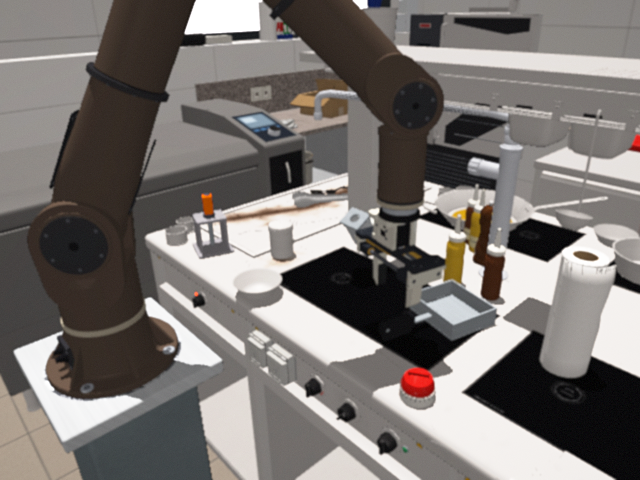

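View pics/t1.png

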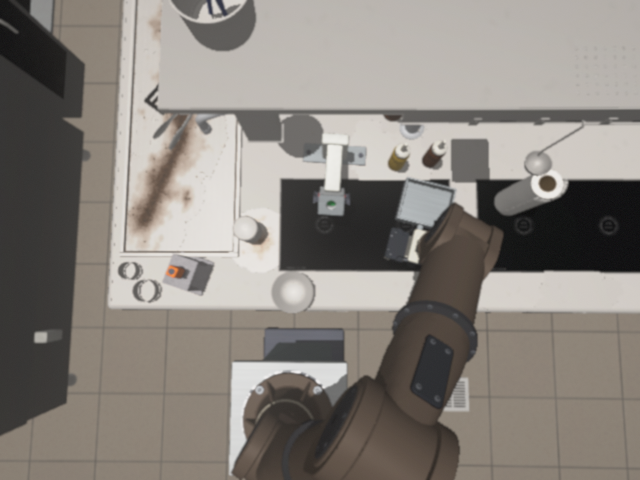

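The scene picture shows the open gripper straddling the black handle at (400,322), with the tray at (452,308) untouched. Next I'll lower it, grip and slide the tray.

```bash
cat > s2.py <<'E'
from station import env
from ik import *
p=env.read_ee_pos()
env.movel([p[0],p[1],.013])
env.move_gripper(0.0,30)
print(env.read_time_s(),env.read_width(),env.read_force(),env.read_ee_pos())
yd=np.radians(-3.3)
def tg(c,yaw):
    c=np.array([c[0],c[1],0])-.155*np.array([np.cos(yaw),np.sin(yaw),0])
    return [c[0],c[1],.0135],list(tool((0,0,-1),[np.sin(yaw),-np.cos(yaw),0]))
o=np.array([.561+.0465*np.cos(yd),-.1127+.0465*np.sin(yd)]);print("dicer origin",o)
drop=o+.01*np.array([np.cos(yd),np.sin(yd)])
for c,y in(((.575,-.23),np.radians(-6)),(drop,yd)):
    P,Q=tg(c,y); env.movel(P,Q,max_speed=.15); print(env.read_time_s(),env.read_force(),env.read_ee_pos(),P)
for c in("top","scene"):
    d=env.capture(c);cv2.imwrite(f"pics/{c}2.png",d["image"][:,:,::-1])
E
python3 s2.py
```

```text
8.4083 0.21255704787543436 [ 0.75534975  0.60721133 -0.59387787] [ 0.44181547 -0.33979159  0.01297324]
dicer origin [ 0.60742289 -0.11537673]
9.4083 [-0.97627008  1.09453716 -3.26784781] [ 0.42082748 -0.21421059  0.01343127] [np.float64(0.4208491062179176), np.float64(-0.21379808819351373), 0.0135]
10.325 [ 0.45923916  1.36334197 -3.42364952] [ 0.46246692 -0.1078223   0.01347584] [np.float64(0.4626633310635182), np.float64(-0.10702994334448261), 0.0135]
```

View pics/scene2.png

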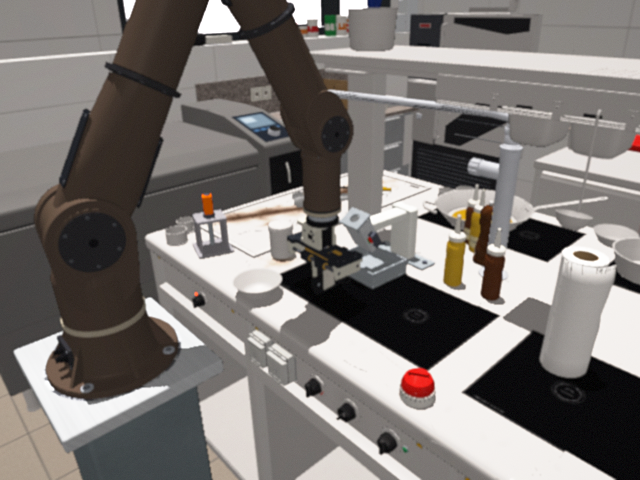

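View pics/top2.png

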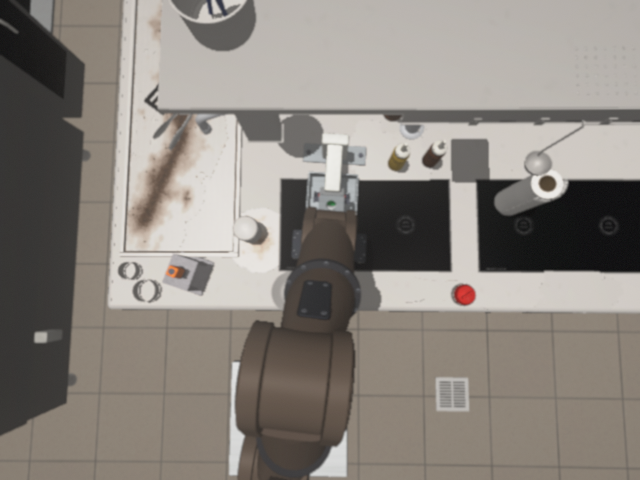

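Both pictures show the tray under the head: in the top view its rim appears on either side of the head at (332,190). I'll release it, back away upward, check it with the networks, then go to the rod.

```bash
cat > s3.py <<'E'
from station import env
from ik import *
env.move_gripper(0.55)
p=env.read_ee_pos()
env.movel([p[0],p[1],.225],max_speed=.25)
print(env.read_time_s(),env.read_force())
j=lambda a:list(tool((0,0,-1),[np.cos(np.radians(a)),np.sin(np.radians(a)),0]))
rx,ry=.393,.278
env.move_pose([rx,ry,.19],j(62))
print(env.read_time_s(),env.read_ee_pos(),env.read_qpos())
for c in("top","scene"):
    d=env.capture(c);cv2.imwrite(f"pics/{c}3.png",d["image"][:,:,::-1])
    P=cloud(d)
    for n in("tray","tray_handle"):
        r=env.mark_of(c,n);print(c,n,[(x["point"],round(x["conf"],2)) for x in r[:1]], at_h(d,r[0]["point"],0 if n=="tray" else .032) if r else '')
    np.save(c+"P3.npy",P)
    m=(abs(P[...,0]-.617)<.1)&(abs(P[...,1]+.116)<.1)&(P[...,2]>.03)&(P[...,2]<.05); print((cv2.minAreaRect((P[m][:,:2]*1000).astype(np.float32))))
E
python3 s3.py
```

```text
12.125 [-0.51791747 -0.3016672  -1.29060314]
13.5917 [0.39340019 0.27699361 0.18950105] [-0.22289431  0.30991823 -0.62127304  1.92362948  0.21627284  0.97531024
  0.13502398]
top tray [([332.8, 194.5], 0.72)] [ 0.62251119 -0.11843358  0.        ]
top tray_handle [] 
((615.2653198242188, -116.81155395507812), (140.00279235839844, 121.44110107421875), 86.94320678710938)
scene tray [([371.1, 270.6], 0.76)] [ 0.61252877 -0.12267789  0.        ]
scene tray_handle [([323.7, 282.1], 0.84)] [ 0.4498992  -0.12187989  0.032     ]
((613.8287353515625, -116.91407012939453), (143.92581176757812, 124.85633850097656), 87.1450424194336)
```

```bash
python3 -c "
import cv2,numpy as np
a=cv2.imread('pics/top3.png')[130:310,120:380];b=cv2.imread('pics/scene3.png')[150:310,150:460]
cv2.imwrite('pics/t3c.png',cv2.resize(a,None,fx=3,fy=3,interpolation=2));cv2.imwrite('pics/s3c.png',cv2.resize(b,None,fx=2.5,fy=2.5,interpolation=2))"
```

```text
(no output)
```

View pics/t3c.png

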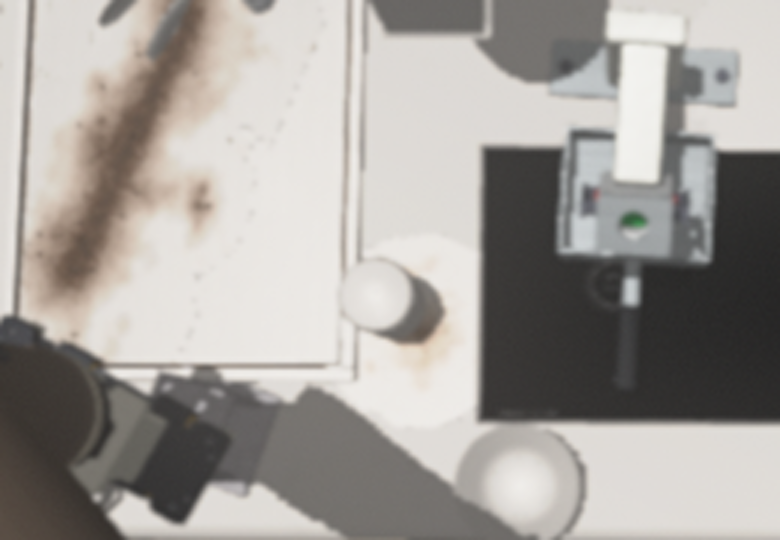

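View pics/s3c.png

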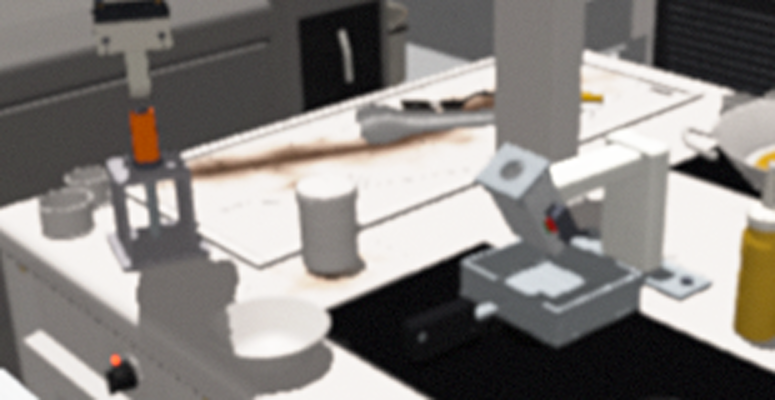

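The tray stands squarely under the head, centre at (0.615, -0.117) and yaw about -3°, agreeing in both cameras. The gripper is straight above the orange handle (scene crop 145,130). Next I'll squeeze it in two directions to centre it, then lift it.

```bash
cat > s4.py <<'E'
from station import env
from ik import *
j=lambda a:list(tool((0,0,-1),[np.cos(np.radians(a)),np.sin(np.radians(a)),0]))
rx,ry=.393,.278
env.movel([rx,ry,.120],j(62))
env.move_gripper(0.0,6); print(env.read_time_s(),env.read_width(),env.read_force())
env.move_gripper(0.5)
env.move_pose([rx,ry,.120],j(-28))
print(env.read_time_s(),env.read_ee_pos(),env.read_qpos())
env.move_gripper(0.0,55); print(env.read_time_s(),env.read_width(),env.read_force(),env.read_ee_pos())
env.movel([rx,ry,.265],max_speed=.2)
print(env.read_time_s(),env.read_width(),env.read_force(),env.read_ee_pos())
for c in("top","scene"):
    d=env.capture(c);cv2.imwrite(f"pics/{c}4.png",d["image"][:,:,::-1])
E
python3 s4.py
```

```text
15.025 0.2854394362649906 [ 0.93875901 -0.67726217  6.14897713]
16.8333 [0.39290894 0.27804603 0.11996783] [-0.56054153  0.34499939 -0.2091152   2.03024765  0.10035744  0.77591958
 -1.31629147]
17.3 0.2775869462793995 [ 0.48220666  0.22738758 -0.39302469] [0.39301888 0.27796409 0.11996752]
18.175 0.28295168928571973 [ 0.10694284 -0.52129497 -1.95739466] [0.39245817 0.27744694 0.26386103]
```

View pics/scene4.png

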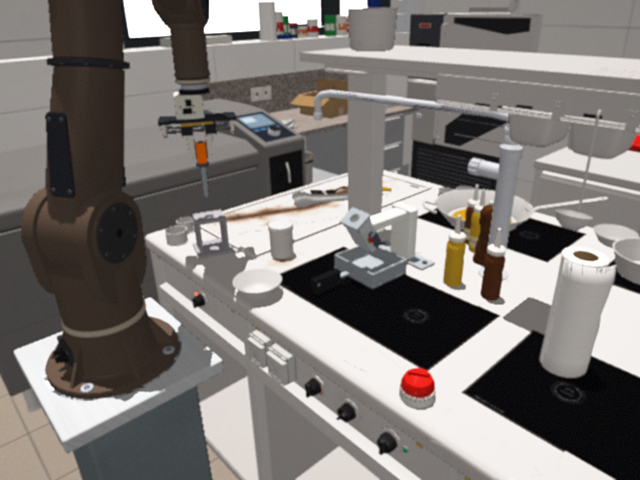

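The rod hangs from the gripper, shaft at (205,180), and the rack at (210,230) is empty. Next I'll check the held rod's alignment and measure the rack hole.

```bash
cat > s5.py <<'E'
from station import env
from ik import *
p=np.array(env.read_ee_pos());Rm=R.from_quat(env.read_orientation()).as_matrix();print(Rm[:,1])
tip=p+.108*Rm[:,1]; 
for c in("top","scene"):
    d=env.capture(c);im=d["image"][:,:,::-1].copy()
    P=cloud(d)
    print(c,"pred tip px",proj(d,tip),"pred grip",proj(d,p-.015*Rm[:,1]),[ (n,[(x["point"],round(x["conf"],2)) for x in env.mark_of(c,n)[:1]]) for n in("rod_tip","rod_grip","rack_hole")])
    r=env.mark_of(c,"rack_hole")
    if r: print(" rack_hole",at_h(d,r[0]["point"],.1))
    m=(np.hypot(P[...,0]-.394,P[...,1]-.281)<.07)&(abs(P[...,2]-.1)<.008); Q=P[m]
    print(" rack",cv2.minAreaRect((Q[:,:2]*1000).astype(np.float32)),np.median(Q[:,2]))
    for q in proj(d,np.array([tip,p-.05*Rm[:,1],p+.108*Rm[:,1]/2])): cv2.circle(im,tuple(np.round(q*1).astype(int)),0,(0,255,0),-1)
    if c=="scene": cr=im[110:270,150:270]; f=4.5
    else: cr=im[230:310,130:230]; f=6
    cv2.imwrite(f"pics/{c}5.png",cv2.resize(cr,None,fx=f,fy=f,interpolation=0)[:600])
    # shaft points
    m=(np.hypot(P[...,0]-p[0],P[...,1]-p[1])<.05)&(P[...,2]>tip[2])&(P[...,2]<p[2]-.03)
    for lo in(.15,.17,.19,.21):
        k=m&(P[...,2]>=lo)&(P[...,2]<lo+.02); print(" ",lo,k.sum(),P[k].mean(0).round(4) if k.any() else '')
E
python3 s5.py
```

```text
[-0.002173   -0.00172661 -0.99999615]
top pred tip px [[173.39684178 272.39811499]] pred grip [[153.74346466 270.52483678]] [('rod_tip', [([331.7, 204.2], 0.74)]), ('rod_grip', [([464.4, 298.2], 0.66)]), ('rack_hole', [([181.5, 270.8], 0.78)])]
 rack_hole [0.39795545 0.27574808 0.1       ]
 rack ((394.9887390136719, 280.8478698730469), (71.09121704101562, 79.96919250488281), 71.3172607421875) 0.10019816371606716
  0.15 4 [0.3939 0.2755 0.167 ]
  0.17 17 [0.3926 0.2748 0.1792]
  0.19 19 [0.393  0.2744 0.1996]
  0.21 7 [0.3932 0.2732 0.2149]
scene pred tip px [[206.64511048 196.13082658]] pred grip [[201.31418736 151.44519381]] [('rod_tip', [([206.6, 196.4], 0.64)]), ('rod_grip', [([199.2, 154.3], 0.85)]), ('rack_hole', [([415.4, 395.5], 0.5)])]
 rack_hole [ 0.24561152 -0.54067483  0.1       ]
 rack ((391.3725891113281, 278.5584411621094), (74.73506927490234, 81.05289459228516), 72.13856506347656) 0.09650411172823042
  0.15 25 [0.3888 0.2743 0.1642]
  0.17 40 [0.3892 0.2743 0.1807]
  0.19 38 [0.3893 0.2741 0.2005]
  0.21 40 [0.3891 0.2741 0.2204]
```

View pics/scene5.png

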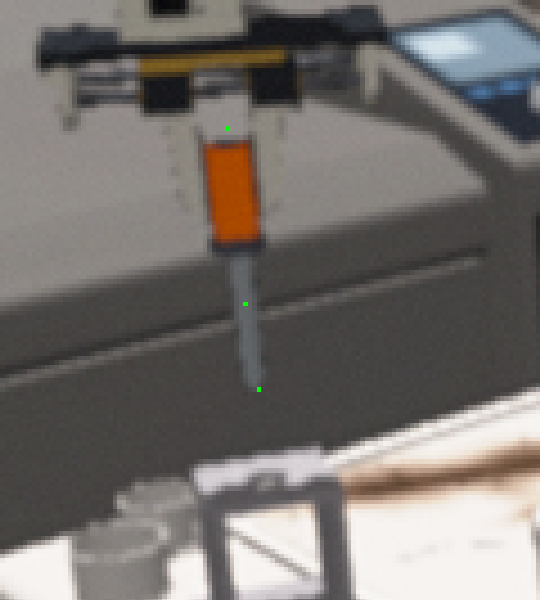

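View pics/top5.png

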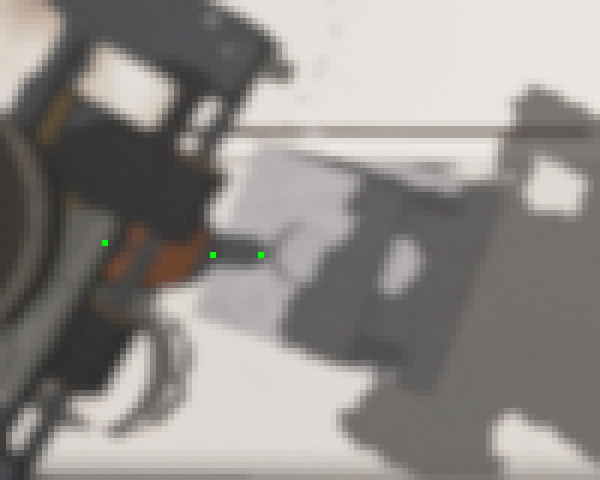

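```bash
cat > ins.py <<'E'
from ik import *
yd=np.radians(-3.5)
n=np.array([-.5*np.cos(yd),-.5*np.sin(yd),np.sqrt(.75)])
G=np.array([.561,-.1127,.1605])
O=G-.093*n
hy=np.array([-np.sin(yd),np.cos(yd),0])
Q=list(tool(-n,-hy))
def P(k,off=0.): return list(O+n*(k+.108))   # tip at k up the bore
E
python3 - <<'E'
from ins import *
print(env.read_qpos())
for k in(.14,.123,.1,.05,.01):
    r=env.solve_ik(P(k),Q);print(k,np.round(P(k),3),None if r is None else np.round(r,2))
E
```

```text
[-0.54074423  0.18214157 -0.21751253  1.83915071  0.04331495  1.1248878
 -1.26213856]
0.14 [ 0.484 -0.108  0.295] [-0.15 -0.14  0.26  2.21  0.02  0.54 -1.53]
0.123 [ 0.492 -0.108  0.28 ] [-0.15 -0.11  0.27  2.23 -0.01  0.49 -1.5 ]
0.1 [ 0.504 -0.109  0.26 ] [-0.15 -0.06  0.27  2.24 -0.05  0.43 -1.46]
0.05 [ 0.529 -0.111  0.217] [-0.    0.06  0.14  2.26 -0.16  0.3  -1.36]
0.01 [ 0.549 -0.112  0.182] [ 0.08  0.16  0.05  2.26 -0.21  0.21 -1.31]
```

```bash
cat > s6.py <<'E'
from ins import *
env.move_pose(P(.14),Q)
env.movel(P(.108),Q,max_speed=.15)
print(env.read_time_s(),env.read_ee_pos(),P(.108),env.read_force(),env.read_width())
p=np.array(env.read_ee_pos());Rm=R.from_quat(env.read_orientation()).as_matrix()
print("approach err",Rm[:,1]+n)
tip=p+.108*Rm[:,1]
for c in("top","scene"):
    d=env.capture(c);im=d["image"][:,:,::-1].copy()
    np.save(c+"P6.npy",cloud(d))
    print(c,"pred tip",proj(d,tip),"pred G",proj(d,G),[(m,[(x["point"],round(x["conf"],2)) for x in env.mark_of(c,m)[:1]]) for m in("rod_tip","guard_hole")])
    for q in proj(d,np.array([tip])): cv2.circle(im,tuple(np.round(q).astype(int)),0,(0,255,0),-1)
    for q in proj(d,np.array([G])): cv2.circle(im,tuple(np.round(q).astype(int)),0,(0,0,255),-1)
    cr=im[130:290,290:420]if c=="scene" else im[160:260,280:380]
    cv2.imwrite(f"pics/{c}6.png",cv2.resize(cr,None,fx=5 if c=="top" else 3.7,fy=5 if c=="top" else 3.7,interpolation=0))
E
python3 s6.py
```

```text
20.6083 [ 0.499509   -0.10807561  0.26636325] [np.float64(0.49961470989705525), np.float64(-0.1089455148186063), np.float64(0.26702112466548594)] [ 0.64539322  0.16797624 -1.92876787] 0.27978603557252263
approach err [-0.00205102  0.0005781  -0.00119887]
top pred tip [[330.74955413 207.57635819]] pred G [[331.2770414  205.35989392]] [('rod_tip', [([333.8, 207.6], 0.64)]), ('guard_hole', [([332.4, 196.4], 0.75)])]
scene pred tip [[352.09674264 212.69934083]] pred G [[354.80012135 216.76968437]] [('rod_tip', [([355.2, 214.5], 0.57)]), ('guard_hole', [([354.3, 217.5], 0.6)])]
```

View pics/scene6.png

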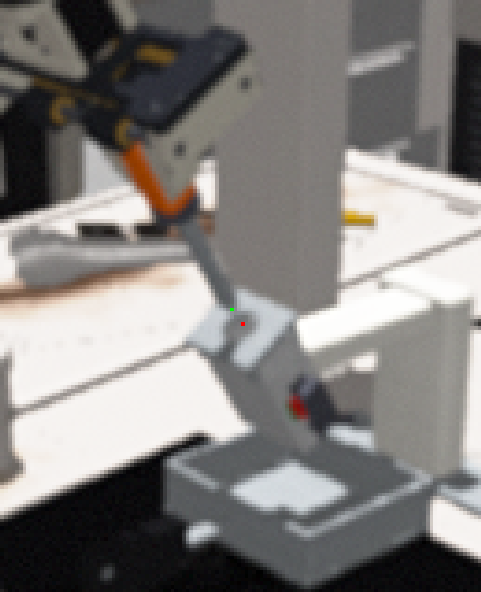

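View pics/top6.png

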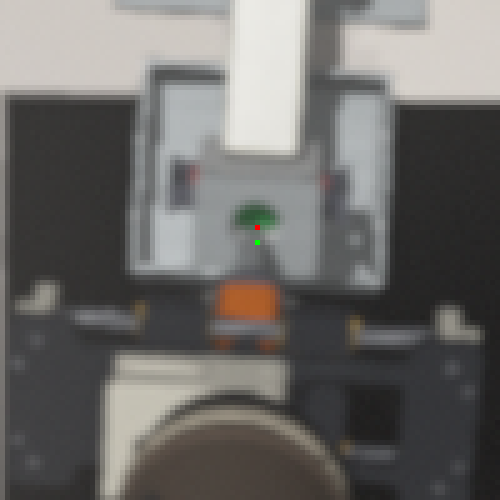

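The rod tip (green, scene crop 232,310) points at the guard hole centre (red, 243,323), and the top view shows the shaft in line with the hole. Next I'll insert it in steps and watch the force.

```bash
cat > s7.py <<'E'
from ins import *
def st(k,v=.05):
    env.movel(P(k),Q,max_speed=v)
    p=np.array(env.read_ee_pos());f=np.array(env.read_force())
    print(k,"t",round(env.read_time_s(),2),"k_act",round((p-O)@n-.108,4),"lat",((p-O)-n*((p-O)@n)).round(4),"F ax",round(f@n,1),f.round(1),"T",np.round(env.read_torque(),2),round(env.read_width(),3))
    return f
for k in(.093,.083,.072,.064):
    f=st(k)
    if np.linalg.norm(f)>25: print("STOP");break
for c in("scene","top"):
    d=env.capture(c);im=d["image"][:,:,::-1]
    cr=im[130:290,290:420]if c=="scene" else im[160:260,280:380]
    cv2.imwrite(f"pics/{c}7.png",cv2.resize(cr,None,fx=3.7,fy=3.7,interpolation=2))
E
python3 s7.py
```

```text
0.093 t 21.36 k_act 0.0926 lat [-0.0004  0.     -0.0002] F ax -1.1 [ 0.2  0.8 -1.2] T [ 0.01  0.99 -0.02] 0.278
0.083 t 21.71 k_act 0.0826 lat [-0.0003  0.     -0.0002] F ax -1.1 [-0.9  0.3 -1.9] T [0.06 0.97 0.  ] 0.283
0.072 t 22.07 k_act 0.0716 lat [-0.0003  0.     -0.0002] F ax -0.9 [-0.9 -1.2 -1.5] T [0.02 0.99 0.04] 0.282
0.064 t 22.38 k_act 0.0638 lat [-0.0002 -0.     -0.0001] F ax -1.6 [ 0.5 -0.6 -1.5] T [ 0.01  1.   -0.04] 0.277
```

View pics/scene7.png

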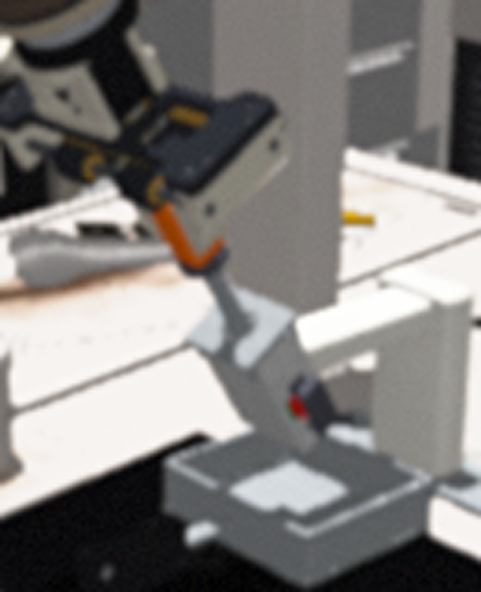

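The rod is cleanly through both holes at k = 64 mm, shaft entering the plate at crop (238,320), with no side force. Now I'll push the cassette.

```bash
cat > s8.py <<'E'
from ins import *
from s7f import st
for k in(.055,.045,.035,.027,.021,.016,.011):
    f=st(k,.04)
    if np.linalg.norm(f)>40: print("STOP");break
env.pause(.1)
for c in("scene","top"):
    d=env.capture(c);im=d["image"][:,:,::-1]
    cr=im[180:300,320:440]if c=="scene" else im[160:260,280:380]
    cv2.imwrite(f"pics/{c}8.png",cv2.resize(cr,None,fx=4.5,fy=4.5,interpolation=2))
    print(c,[(m,[(x["point"],round(x["conf"],2)) for x in env.mark_of(c,m)[:1]]) for m in("cassette_mid",)])
E
sed -n '1,/return f/p' s7.py > s7f.py
python3 s8.py
```

```text
0.055 t 22.86 k_act 0.0547 lat [-0.0003 -0.     -0.0001] F ax -0.7 [-1.2  0.  -1.4] T [ 0.01  0.97 -0.01] 0.281
0.045 t 23.26 k_act 0.0447 lat [-0.0003  0.     -0.0002] F ax -2.3 [ 0.6 -0.5 -2.3] T [ 0.01  1.01 -0.02] 0.282
0.035 t 23.66 k_act 0.0348 lat [-0.0002  0.     -0.0001] F ax -1.3 [-0.6  0.7 -1.8] T [0.01 0.94 0.01] 0.279
0.027 t 24.01 k_act 0.0268 lat [-0.0002 -0.     -0.0001] F ax -1.7 [ 0.2 -0.7 -1.8] T [ 0.01  1.05 -0.01] 0.284
0.021 t 24.31 k_act 0.0208 lat [-0.0002  0.     -0.0001] F ax -2.0 [ 0.4 -1.  -2. ] T [ 0.02  0.99 -0.03] 0.28
0.016 t 24.58 k_act 0.0158 lat [-0.0002 -0.     -0.0001] F ax -1.9 [ 0.2 -0.7 -2. ] T [ 0.    0.95 -0.01] 0.28
0.011 t 24.86 k_act 0.0107 lat [-0.0002 -0.     -0.0001] F ax -2.6 [ 0.7 -0.6 -2.6] T [-0.01  1.02 -0.03] 0.279
scene [('cassette_mid', [([380.3, 252.4], 0.79)])]
top [('cassette_mid', [([463.6, 296.6], 0.66)])]
```

View pics/scene8.png

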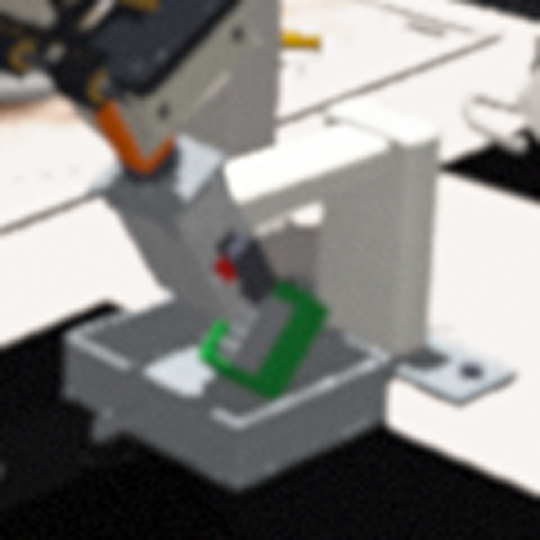

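The cassette (green, crop 265,345) has come out below the outlet but looks as if it leans in the tray, perhaps still moving. I'll look again before withdrawing.

```bash
cat > s9.py <<'E'
from ins import *
print(env.read_time_s())
for c in("scene","top"):
    d=env.capture(c);im=d["image"];P=cloud(d)
    g=(im[...,1].astype(int)>im[...,0].astype(int)+50)&(im[...,1].astype(int)>im[...,2].astype(int)+50)&(np.hypot(P[...,0]-.617,P[...,1]+.116)<.12)
    Qg=P[g];print(c,len(Qg),Qg.min(0).round(3) if len(Qg) else '',Qg.max(0).round(3) if len(Qg) else '',Qg.mean(0).round(3) if len(Qg) else '')
    cr=im[180:300,320:440,::-1]if c=="scene" else im[160:260,280:380,::-1]
    cv2.imwrite(f"pics/{c}9.png",cv2.resize(cr,None,fx=4.5,fy=4.5,interpolation=2))
E
python3 s9.py
```

```text
25.1583
scene 141 [ 0.617 -0.142  0.007] [ 0.672 -0.053  0.061] [ 0.639 -0.128  0.033]
top 1 [ 0.663 -0.091  0.064] [ 0.663 -0.091  0.064] [ 0.663 -0.091  0.064]
```

View pics/scene9.png

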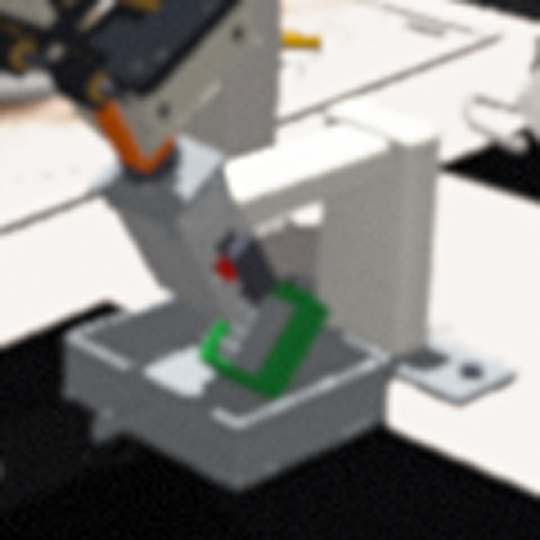

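View pics/top9.png

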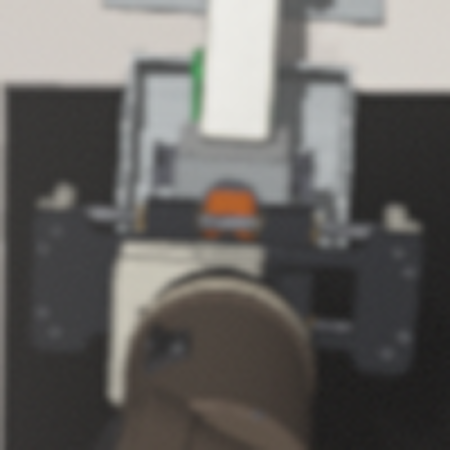

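The cassette is at rest inside the tray. Its green points run from (0.617, z 0.007) to (0.672, z 0.061), so the middle is about 0.04 m high, leaning on the far wall. I'll withdraw the rod and hang it up.

```bash
cat > s10.py <<'E'
from s7f import *
st(.06,.15); st(.14,.2)
env.set_joints([-.5407,.1821,-.2175,1.8392,.0433,1.1249,-1.2621])
j=lambda a:list(tool((0,0,-1),[np.cos(np.radians(a)),np.sin(np.radians(a)),0]))
env.movel([.393,.278,.235],j(-28))
p=np.array(env.read_ee_pos());Rm=R.from_quat(env.read_orientation()).as_matrix();tip=p+.108*Rm[:,1]
print(env.read_time_s(),p,Rm[:,1],env.read_force())
for c in("scene","top"):
    d=env.capture(c);im=d["image"][:,:,::-1].copy()
    print(c,"tip pred",proj(d,tip),[x["point"] for x in env.mark_of(c,"rod_tip")[:1]])
    for q in proj(d,np.array([tip])): cv2.circle(im,tuple(np.round(q).astype(int)),0,(0,255,0),-1)
    cr=im[120:280,150:270]if c=="scene" else im[230:310,130:230]
    cv2.imwrite(f"pics/{c}10.png",cv2.resize(cr,None,fx=3.7 if c=="scene" else 6,fy=3.7 if c=="scene" else 6,interpolation=0))
E
python3 s10.py
```

```text
0.06 t 25.73 k_act 0.06 lat [0.0004 0.0004 0.0002] F ax -1.9 [ 0.1  0.9 -2.1] T [ 0.06  0.95 -0.05] 0.28
0.14 t 26.28 k_act 0.1391 lat [-0.0003  0.0002 -0.0002] F ax -2.1 [ 0.1  0.6 -2.3] T [ 0.04  1.   -0.03] 0.282
28.1 [0.39311058 0.27693228 0.2350346 ] [-5.83822034e-04 -8.80064081e-04 -9.99999442e-01] [ 0.13705396  0.0780413  -1.8110684 ]
scene tip pred [[208.23195312 205.94114038]] [[208.9, 210.0]]
top tip pred [[177.4771722  272.36204805]] [[178.2, 271.2]]
```

View pics/scene10.png

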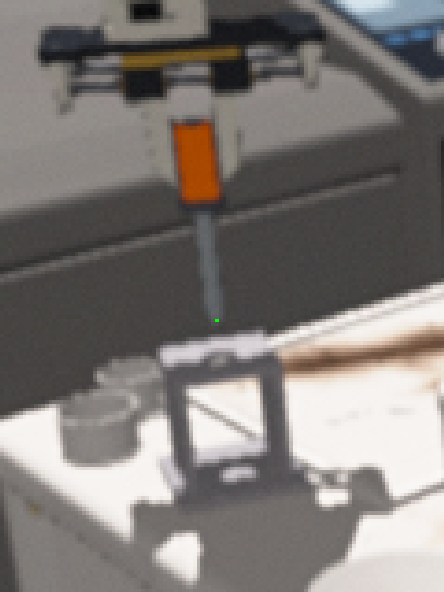

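View pics/top10.png

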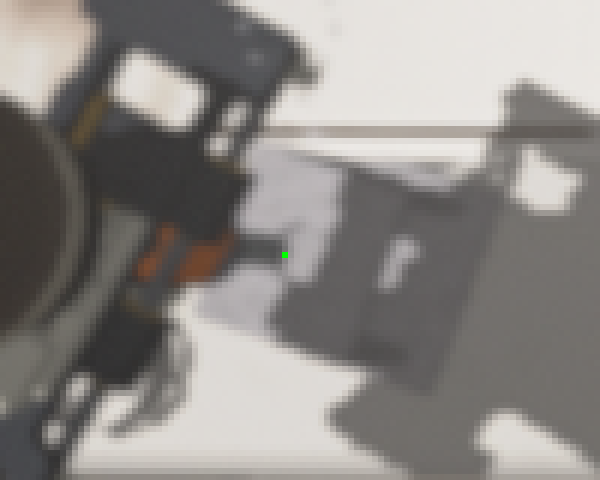

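The tip sits where predicted, so the rod hasn't slipped, and it is over the hole (scene crop 217,320; hole at 218,357). I'll lower it, stopping if the force rises.

```bash
cat > s11.py <<'E'
from ins import *
ok=True
for z in(.205,.19,.16,.125,.1207):
    env.movel([.393,.278,z],max_speed=.08)
    f=np.array(env.read_force());print(z,round(env.read_time_s(),2),env.read_ee_pos().round(4),f.round(1))
    if np.linalg.norm(f+[0,0,1.8])>15: print("STOP");ok=False;break
if ok:
    env.move_gripper(0.5); print(env.read_time_s(),env.read_force())
for c in("scene","top"):
    d=env.capture(c);im=d["image"][:,:,::-1]
    cr=im[120:280,150:270]if c=="scene" else im[230:310,130:230]
    cv2.imwrite(f"pics/{c}11.png",cv2.resize(cr,None,fx=3.7,fy=3.7,interpolation=2))
E
python3 s11.py
```

```text
0.205 28.82 [0.393  0.2781 0.2051] [-0.2  0.2 -1.3]
0.19 29.16 [0.3928 0.2779 0.1899] [ 0.5  0.5 -2.1]
0.16 29.68 [0.393  0.2781 0.1601] [ 0.5  0.  -1.9]
0.125 30.27 [0.3931 0.2782 0.1252] [ 0.9  0.8 -2.1]
0.1207 30.52 [0.393  0.278  0.1208] [ 1.1 -0.9 -2.1]
31.0833 [0.12955153 0.4454565  0.23600902]
```

View pics/scene11.png

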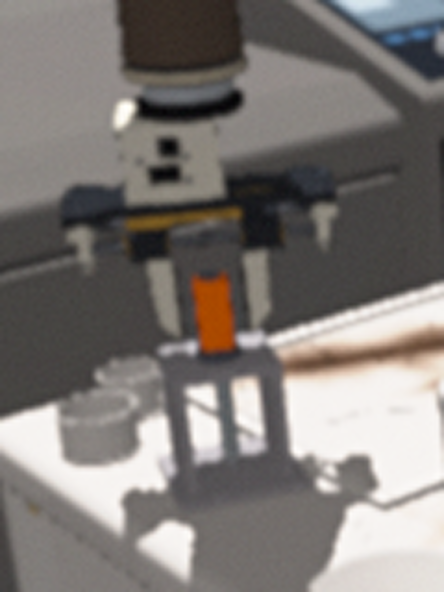

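The rod hangs upright in the rack (handle at crop 214,315), and the fingers are open and clear. I'll retract and make the final check.

```bash
cat > s12.py <<'E'
from ins import *
env.movel([.393,.278,.26],max_speed=.2)
print(env.read_time_s(),env.read_force())
for c in("scene","top"):
    d=env.capture(c);im=d["image"];P=cloud(d)
    cv2.imwrite(f"pics/{c}12.png",im[:,:,::-1])
    m=(np.hypot(P[...,0]-.393,P[...,1]-.278)<.05)&(P[...,2]>.115)&(P[...,2]<.17);print(c,"rod handle",m.sum(),P[m].mean(0).round(4),"top z",P[m][:,2].max())
    g=(im[...,1].astype(int)>im[...,0].astype(int)+50)&(im[...,1].astype(int)>im[...,2].astype(int)+50)&(np.hypot(P[...,0]-.617,P[...,1]+.116)<.12)
    Qg=P[g];print(" cassette",len(Qg),Qg.min(0).round(3),Qg.max(0).round(3))
    m=(abs(P[...,0]-.617)<.1)&(abs(P[...,1]+.116)<.1)&(P[...,2]>.034)&(P[...,2]<.047)&(P[...,0]<.69)&~g;print(" tray",cv2.minAreaRect((P[m][:,:2]*1000).astype(np.float32)))
    for nm in("rod_tip","rod_grip","shaker","timer","cassette_mid"): print("  ",nm,[(x["point"],round(x["conf"],2)) for x in env.mark_of(c,nm)[:1]])
E
python3 s12.py
```

```text
32.0333 [ 0.17523049 -1.50975949 -0.66000441]
scene rod handle 178 [0.3866 0.2687 0.1401] top z 0.1623449944126138
 cassette 143 [ 0.615 -0.142  0.009] [ 0.67  -0.055  0.062]
 tray ((613.2037963867188, -117.52409362792969), (145.14053344726562, 126.64787292480469), 87.46138000488281)
   rod_tip [([211.8, 245.9], 0.91)]
   rod_grip [([205.8, 206.4], 0.93)]
   shaker [([280.8, 253.9], 0.62)]
   timer [([414.9, 398.6], 0.81)]
   cassette_mid [([378.9, 251.8], 0.77)]
top rod handle 176 [0.3946 0.2753 0.1525] top z 0.16962752379457613
 cassette 1 [ 0.662 -0.091  0.067] [ 0.662 -0.091  0.067]
 tray ((616.4969482421875, -116.95005798339844), (139.6323699951172, 122.01142883300781), 86.57828521728516)
   rod_tip [([330.6, 196.3], 0.47)]
   rod_grip [([177.6, 267.7], 0.46)]
   shaker [([248.3, 226.5], 0.76)]
   timer [([465.4, 295.5], 0.9)]
   cassette_mid []
```

View pics/scene12.png

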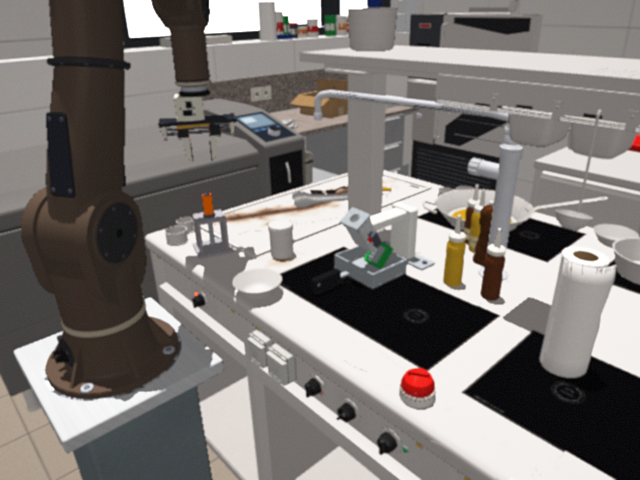

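View pics/top12.png

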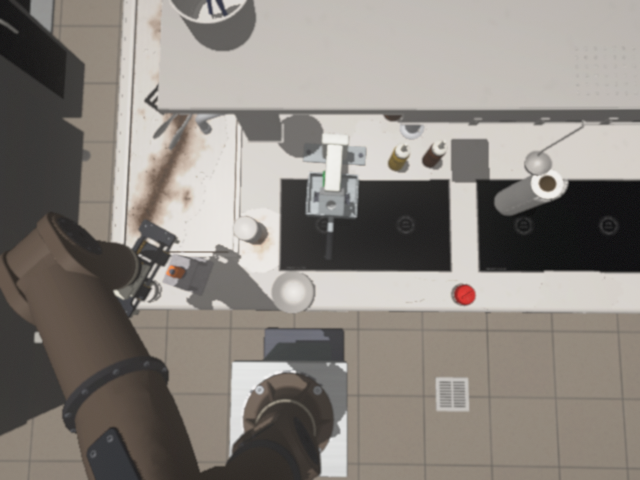

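Both pictures agree. The cassette is in the tray (scene 378,253), the rod is upright in its rack (207,210), and the shaker and timer are where they began. Handing in.

```bash
python3 -c "
from station import env
env.hand_in(); print(env.read_time_s())"
```

```text
the job is handed in; nothing more can be done
the job is handed in; nothing more can be done
```

I completed the whole sequence and handed it in at about 32 s of the 58 s allowed. No verdict was reported.

**What I did:**
- I slid the tray by its handle to under the outlet, set about 3° to match the dicer. Its middle measured within about 5 mm of the drop point.
- I centred the rod in the gripper by squeezing its handle in two directions. I then put it through both holes with under 3 N on the wrist and pushed until its tip was 11 mm from the outlet.
- The cassette dropped into the tray while the rod was still in the head. I then drew the rod out and hung it up again with no noticeable contact force.

**Last checks, after letting go and backing off:**
- **Rod:** upright in the rack, with its handle and tip matching their starting places in the scene camera.
- **Tray:** flat in position at about (0.615, -0.117).
- **Cassette:** at rest in the tray, leaning on the far wall with its middle about 0.04 m above the worktop.
- **Bystanders:** the shaker and timer stayed where they began, and the robot was clear of everything.

**Disagreements:**
- In the top camera only one cassette pixel registered as green and the network did not find the cassette, because the dicer's arm hides it. Its position rests on the scene camera alone.
- The top camera's report of the rod tip was a false hit on the head, so I ignored it.
- The pushing force I read stayed under 3 N, lower than the stated 5 to 15 N. I read it only between pushes.

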